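# Slide the work tube home and shut the split tube furnace

### The job

The charged work tube lies drawn out of the open split furnace. Slide it along its bed until its flange is right up against the end of the furnace, then bring the upper half over and set it down gently, without letting it slam, until the rims of the two halves meet, and swing the clasp down over its catch until it lies flat against the front. Leave the other things on the bench where they are.

Things in the scene. Friction and masses are not known exactly. Their poses are not given: they have to be found in the camera images.
- furnace: Small split tube furnace, fixed: eight-sided grey metal shell lined with white fibre, 130 mm deep (x), 200 mm long (y), cut in two at half height, on a dark plinth. Origin under its centre at bench height; x from the front (clasp side, nearer the robot) to the rear (hinge), y along the bore to the end where the flange sticks out, z up. Rim of the lower half (split plane) at z = 95 mm, front face at x = -65 mm.
- bore_end (a point): Centre of the bore in the furnace's +y end face: furnace x = 0, y = 100, z = 95 mm. The tube's bed is a half-round channel, 30 mm wide and 15 mm deep in the lower half, along y.
- catch (a point): Catch for the clasp: middle of a rib on the lower half's front face, 24 mm long along y, 6 mm high, 5 mm proud; furnace x = -67, y = 0, z = 86 mm.
- hinge_axis (a point): Middle of the hinge axis, which runs along the furnace's y at its rear: furnace x = 65, z = 95 mm.
- upper_half (a joint): Angle of the upper half about the hinge: 0 = shut, rims touching; 1.3 to 1.55 at the start, standing open nearly upright; stop at 1.65. It grows as the half opens (front rim goes up and back). Stiff hinge: about 0.85 N m of friction, no spring, so the half (about 0.8 kg) stays at any angle.
- upper_rim (a point): Middle of the front lower edge of the upper half, 130 mm from the hinge axis. Its frame turns with the upper half and has the furnace's axes when shut. In this frame: the half fills x 0 to 130, y -100 to 100, z 0 to 52 mm; its front face is 30 mm high, then a 45 degree bevel rises to the outer face.
- outer_face (a point): Centre of the upper half's flat outer face (its top when shut, facing the rear when open): 65 mm from the hinge axis, 52 mm from the split plane; the flat is 86 mm wide across and 200 mm long along y. Same axes as upper_rim.
- knob (a point): Centre of a black ball knob, 24 mm across, on a short stalk on the front face of the upper half: 32 mm out from the face, 16 mm above the rim, 60 mm from the middle towards -y.
- clasp (a joint): Angle of the steel clasp about its pin on the front of the upper half: 0 = flat against the front, its lip under the catch; pi/2 = straight out from the front; stop at 2.3; 1.2 to 1.9 at the start. It stays where it is left (friction 0.05 N m). With the upper half shut the pin lies along y at furnace x = -73, z = 115 mm. The clasp is a plate 28 mm wide, 3 mm thick, 50 mm long.
- clasp_tip (a point): Bead at the free end of the clasp, 46.5 mm from the pin, in the middle of its width.
- tube: White ceramic tube, 30 mm across, 290 mm long, loose (about 0.24 kg), lying in the bed along the furnace's y. On its +y end a steel flange, 52 mm across, 10 mm thick, with a 38 mm hub, 10 mm long, on the outside. Origin on the axis in the flange's inner face; y outward, the hub ends at y = 20 mm. Starts 30 to 65 mm beyond the furnace's end; home = flange against the end face. It may roll.
- crucible: Bystander: small white crucible, 42 mm across, 36 mm high, by the front of the furnace; origin under its centre.
- boat: Bystander: white combustion boat, 18 x 86 x 12 mm, on the bench near the flange; origin under its centre.
- tongs: Bystander: steel crucible tongs, 190 mm long, 12 mm high, lying at the front right; origin at the rivet.
- reagent: Bystander: amber bottle, 62 mm across, 130 mm high, to the right; origin under its centre.
- sample_jar: Bystander: jar, 54 mm across, 70 mm high, to the right; origin under its centre.
- beaker: Bystander: glass beaker, 68 mm across, 90 mm high, to the left; origin under its centre.
- spatula: Bystander: thin steel laboratory spatula, 160 mm long, 5 mm high, lying behind the furnace; origin under its middle.

How it is judged:
By the outcome, as a careful person would: the job done as asked, in the order asked, and still so for the second after the job is handed in, with the robot touching nothing.
It also fails if it takes over 59 s, if anything falls off the work surface, if the arm or the gripper's body presses on something with over 40 N, if the wrist force passes 120 N, or if a joint passes its speed limit or range.

### The arm

A 7-joint arm with a two-finger parallel gripper is mounted at the origin on the work surface. World frame = base frame: x ahead of the robot, y to its left, z up, the work surface at z = 0. Lengths are in mm, angles in rad, forces in N, time in s.
With the tool pointing down it reaches from about 400 to 875 mm from the base axis. Payload 19.3 kg.
Tool frame: the origin (TCP) lies at the very end of the fingers, on their centre line; the grasp point (between the pads) lies 19 mm behind it (grip_point_offset is the z of the grasp point in the tool frame, in mm); z points along the fingers, y is the line along which they close (so a half turn about z gives the same grasp; the last joint's range is limited). The gripper opens to 85 mm and grips with 20 to 120 N. Pads are 22 mm wide; open, the fingers measure 114 mm over their backs; the gripper's body (76 mm by 85 mm) begins 54 mm behind the grasp point. The pads swing forward as they close: fully open they stand 13 mm farther back than shut.
Start: joints at [1.034, 0.521, -0.036, 1.599, 0.021, 1.021, -0.113], TCP at [281.242, -558.138, 231.291] pointing down, gripper open.
Joint ranges: [-2.91, 2.91], [-0.3, 2.13], [-1.5, 1.42], [0.17, 2.43], [-1.26, 4.41], [0.16, 1.93], [-2.52, 2.52]. Speed limits (rad/s): [1.89, 1.89, 2.39, 2.39, 3.01, 3.01, 3.01].

### API

Orientations are given as a 3x3 rotation matrix whose columns are the frame's x, y, z axes.
In Python, from workcell import movep, movel, goto_joints, open_gripper, clamp, wait, inverse_kinematics, read_state, camera, PlanningError, finish_job, grip_point_offset gives the robot as it stands. Calls block until the motion is done:
- movep(position, orientation): joint-space move of the TCP to a pose.
- movel(position, frame=None, max_speed=150, guard=None): straight line of the TCP; frame=None keeps the orientation; max_speed is the mean speed in mm/s. With guard (N) it stops when the force on the tool has changed by that much, and returns True; else False.
- goto_joints(angles): joint-space move.
- open_gripper() and clamp(): open the fingers fully, or close them until they stop; the grip force is fixed at half the most.
- wait(seconds).
- inverse_kinematics(position, orientation): joint angles nearest the present ones, or None.
- read_state(): the state.
- camera(name): name is "side" or "top" or "wrist"; returns a dict with "image" (400x640x3 uint8, blue, green, red), "range_z" (400x640 float32, mm along the optical axis (not along the pixel's ray), 0 where there is no reading), "fx", "fy", "cx", "cy" (pixels), "cam_to_world" (4x4, takes a point from camera to world coordinates). Camera axes: x right, y up, looking along -z (the intrinsics and any distortion apply to the point x, -y, -z); pixel columns grow to the right and rows downward; lengths in mm; the calibration is good to about 2 mm. The wrist camera is an equidistant fisheye: a pixel r from the principal point sees the ray r / f radians off the axis. A picture is of the moment at which its call begins.
A pose or a line that the arm cannot do raises PlanningError and nothing moves.
- finish_job(): hands the job in; it is judged then, once.
The state is a dict: "time": time; "qpos": joint angles; "qvel": joint speeds; "joint_efforts": joint torques, N m; "eef_pos": TCP position; "tool_rot": TCP orientation; "ft_force": force on the tool from outside, world axes, zero at the start; "torque": the same for the moment, N m; "finger_gap": finger opening in mm; "gripper_force": force on a finger pad.
Only numpy, scipy, OpenCV 4.12 (cv2) and the standard library are available. Lean on these libraries where they do the work, as an engineer would, in place of code of your own. Each camera call takes 0.05 s, during which the arm holds its last target. There are 200 camera calls.

## Working session

There is one attempt and no reset: what is moved stays moved. The work goes in short steps, each a Python script; the robot and the scene stay as the last script left them, time stands still between calls to the robot, and variables do not carry over. Pictures are saved under pics/ and viewed, at most 10 in all, crops included, and the job is handed in when it is done.

```bash
mkdir -p pics; ls; cat > h.py <<'E'
import numpy as np, cv2
from workcell import *
def shot(n,save=None):
    c=camera(n)
    if save: cv2.imwrite('pics/'+save,c['image'])
    return c
def pts(c):
    h,w=c['range_z'].shape; v,u=np.mgrid[:h,:w]; z=c['range_z']
    P=np.stack([(u-c['cx'])/c['fx']*z,-(v-c['cy'])/c['fy']*z,-z,np.ones_like(z)],-1)
    P=P@np.array(c['cam_to_world']).T
    P=P[...,:3]; P[z<=0]=np.nan
    return P
E
python3 - <<'E'
from h import *
import pickle
for n in('top','side'):
    c=shot(n,n+'0.png'); pickle.dump({k:c[k] for k in c},open(n+'0.pkl','wb'))
    print(n,c['fx'],c['cx'],c['cy'],np.round(c['cam_to_world'],3).tolist(),(c['range_z']>0).mean())
print(read_state()['time'],grip_point_offset)
E
```

```text
pics
top 389.6264762581156 317.6866933781568 200.16697401816856 [[0.001, 0.988, -0.155, 403.001], [-1.0, 0.003, 0.007, 0.62], [0.007, 0.155, 0.988, 1153.182], [0.0, 0.0, 0.0, 1.0]] 0.99609375
side 413.2777882400523 318.1178124209212 200.24165989320707 [[-0.744, 0.44, -0.503, -5.728], [-0.668, -0.482, 0.567, 666.336], [0.007, 0.758, 0.653, 879.524], [0.0, 0.0, 0.0, 1.0]] 0.995953125
0.1 -18.700000000000003
```

View pics/top0.png

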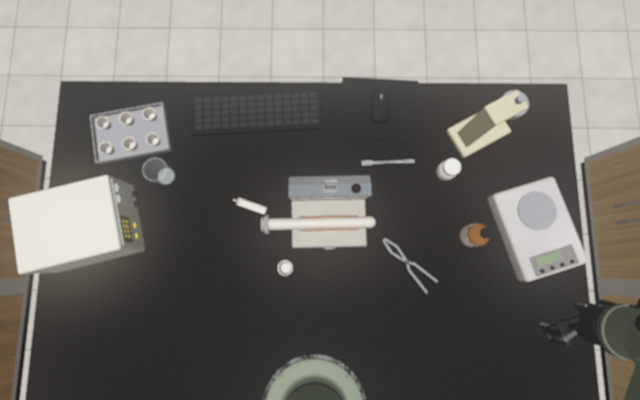

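View pics/side0.png

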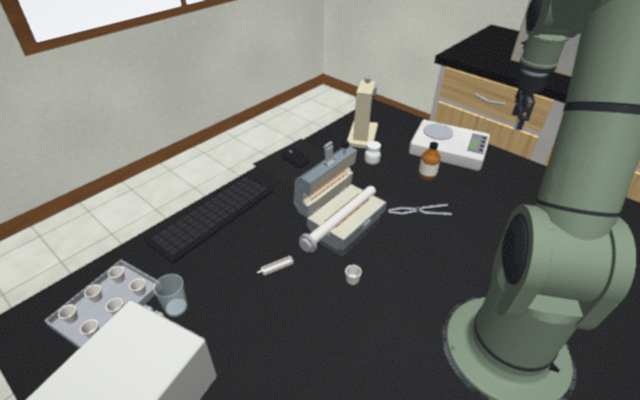

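The top view shows the furnace at cols 290-370, rows 178-248, with the upper half standing open at the top. The flange is at (265,225), towards world +y, the crucible at (286,268) and the boat at (252,205). Next I measure the furnace from the depth image.

```bash
cat > m.py <<'E'
from h import *
import pickle
for n in('top','side'):
    c=pickle.load(open(n+'0.pkl','rb')); P=pts(c); X,Y,Z=P[...,0],P[...,1],P[...,2]
    box=(X>380)&(X<620)&(Y>-170)&(Y<250)
    m=box&(abs(Z-95)<5)
    k,l,s,_=cv2.connectedComponentsWithStats(m.astype(np.uint8))
    keep=np.isin(l,[i for i in range(1,k) if s[i,4]>60])
    q=P[keep]; r=cv2.minAreaRect(q[:,:2].astype(np.float32)); print(n,'rim',r,np.median(q[:,2]),keep.sum())
    print(np.round(cv2.boxPoints(r),1).tolist())
    # tube ridge
    t=box&(Z>103)&(Z<130)&(X<540); q=P[t]
    print('ridge z',np.percentile(q[:,2],[50,90,98]),'yrange',np.percentile(q[:,1],[0.5,99.5]))
    q=q[(q[:,2]>106)&(q[:,2]<114)]
    vx=cv2.fitLine(q[:,:2].astype(np.float32),cv2.DIST_HUBER,0,.01,.01).ravel(); print('tube line',vx)
    f=box&(Z>114)&(Z<124)&(X<530)&(Y>80); q=P[f]; print('flange top',len(q),q.min(0) if len(q) else 0,q.max(0) if len(q) else 0)
    u=box&(Z>140); q=P[u]; print('upper',len(q),np.percentile(q,[1,50,99],axis=0).round(1).tolist())
    low=(X>330)&(X<680)&(Y>-400)&(Y<250)&(Z>6)&(Z<60); k,l,s,_=cv2.connectedComponentsWithStats(low.astype(np.uint8))
    for i in range(1,k):
        if s[i,4]>15: a=P[l==i]; print('low',s[i,4],np.percentile(a,[2,98],axis=0).round(0).tolist())
E
python3 m.py; python3 - <<'E'
import cv2
a=cv2.imread('pics/top0.png')[160:290,220:400]; b=cv2.imread('pics/side0.png')[125:290,250:410]
cv2.imwrite('pics/c1.png',cv2.hconcat([cv2.resize(a,(415,300),interpolation=2),cv2.resize(b,(291,300),interpolation=2)]))
E
```

```text
top rim ((505.5013427734375, -33.571632385253906), (132.576171875, 236.20448303222656), 1.2730491161346436) 93.73842320107485 2374
[[436.6000061035156, 83.0], [441.8999938964844, -153.10000610351562], [574.4000244140625, -150.1999969482422], [569.0999755859375, 86.0]]
ridge z [107.41206177 111.19424792 118.11250212] yrange [-154.02235126  145.04511909]
tube line [ 2.5342926e-02 -9.9967879e-01  5.0557648e+02 -7.4168015e+00]
flange top 51 [482.96961308  93.78896856 114.04571965] [517.78270142 144.51557206 121.15908285]
upper 1770 [[557.5, -132.5, 181.2], [579.2, -33.7, 223.5], [612.7, 63.5, 282.5]]
low 126 [[646.0, -397.0, 8.0], [679.0, -364.0, 58.0]]
low 73 [[544.0, 150.0, 7.0], [586.0, 239.0, 15.0]]
low 42 [[398.0, -271.0, 6.0], [440.0, -242.0, 16.0]]
low 94 [[365.0, 68.0, 7.0], [404.0, 105.0, 38.0]]
side rim ((507.24853515625, -20.024307250976562), (269.5475769042969, 140.56307983398438), 89.18523406982422) 95.98634529479659 1815
[[435.1000061035156, -153.8000030517578], [575.5999755859375, -155.8000030517578], [579.4000244140625, 113.69999694824219], [438.8999938964844, 115.69999694824219]]
ridge z [109.38595255 113.71969615 120.06533832] yrange [-155.61976397  143.64676313]
tube line [ 2.2905687e-02 -9.9973762e-01  5.0419247e+02 -3.5937462e+00]
flange top 70 [482.09425875 123.0066111  114.05536176] [522.45319427 143.57250894 122.69151224]
upper 2001 [[558.1, -134.9, 140.6], [575.1, -19.6, 210.7], [611.8, 64.4, 281.6]]
low 154 [[646.0, -398.0, 8.0], [679.0, -367.0, 59.0]]
low 69 [[367.0, -293.0, 6.0], [438.0, -243.0, 16.0]]
low 456 [[450.0, -122.0, 14.0], [523.0, 61.0, 57.0]]
low 164 [[544.0, 146.0, 6.0], [587.0, 235.0, 16.0]]
low 225 [[367.0, 64.0, 7.0], [404.0, 102.0, 39.0]]
```

View pics/c1.png

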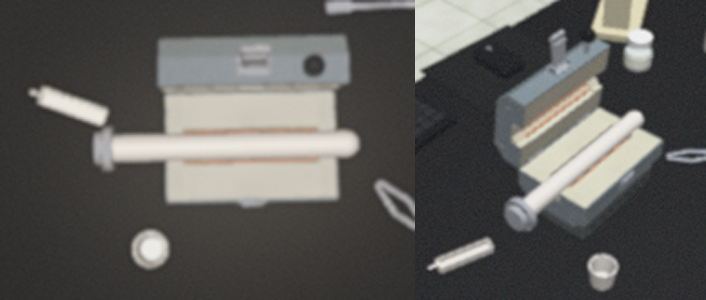

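The crop confirms it: the flange is at the +y end, the clasp stands roughly straight out of the open half, and the knob is towards -y. Next I refine the furnace's y extent, the opening angle and the clasp angle.

```bash
cat > m2.py <<'E'
from h import *
import pickle
yaw=0.024; R=np.array([[np.cos(yaw),-np.sin(yaw),0],[np.sin(yaw),np.cos(yaw),0],[0,0,1]])
O=np.array([505.6,-34,0])
for n in('top','side'):
    c=pickle.load(open(n+'0.pkl','rb')); P=(pts(c)-O)@R; X,Y,Z=P[...,0],P[...,1],P[...,2]
    m=(abs(Z-95)<6)&(abs(X)<60)&(abs(X)>30)&(abs(Y)<125); q=P[m]; print(n,'rim y',np.percentile(q[:,1],[.5,2,98,99.5]).round(1),'z',np.median(q[:,2]).round(1))
    m=(abs(Z-95)<6)&(X<-30)&(abs(Y)<70)&(X>-90); print(' front x',np.percentile(P[m][:,0],[0,1,5]).round(1), 'catch region', P[m&(X<-66.5)].mean(0).round(1))
    u=(Z>140)&(abs(Y)<115)&(X>20)&(X<130)
    print(' upper y',np.percentile(P[u][:,1],[.5,2,98,99.5]).round(1))
    lo=u&(abs(Y)>25)&(abs(Y)<95)&~((Y<-40)&(Y>-80)); q=P[lo]
    for z in range(140,250,8):
        s=q[(q[:,2]>=z)&(q[:,2]<z+8)]
        if len(s)>3: print('  ',z,len(s),np.percentile(s[:,0],[2,50,98]).round(1))
    k=u&(Z>250)&(abs(Y)<25); print(' clasp',P[k][:, [0,2]].round(0).tolist()[::4], P[k].mean(0).round(1))
    k=u&(Z>236)&(Y<-40); print(' knob',P[k].mean(0).round(1),P[k].max(0).round(1))
    f=(Y>130)&(Y<200)&(abs(X)<30)&(Z>65)&(Z<125); print(' flange',np.percentile(P[f],[1,99],axis=0).round(1).tolist())
    f=f&(Z>115); print(' flange top y',np.percentile(P[f][:,1],[2,50,98]).round(1))
E
python3 m2.py
```

```text
top rim y [-101.   -98.2   94.2   97.4] z 93.6
 front x [-66.6 -63.7 -62.5] catch region [-66.6  -2.2  91.6]
 upper y [-100.6  -97.9   93.6   96.2]
   140 11 [61.1 62.8 63.7]
   180 9 [56.7 56.9 57.5]
   188 11 [55.9 56.1 56.4]
   204 97 [ 54.3 103.5 106.8]
   212 149 [ 53.7  94.6 101.5]
   220 600 [53.3 70.3 90.2]
   228 18 [61.  78.8 83.5]
 clasp [[81.0, 282.0], [81.0, 283.0], [81.0, 282.0], [79.0, 284.0], [79.0, 283.0], [78.0, 284.0], [77.0, 282.0], [77.0, 282.0], [76.0, 285.0], [77.0, 270.0], [76.0, 274.0], [76.0, 274.0], [75.0, 274.0], [74.0, 274.0], [74.0, 270.0], [73.0, 274.0], [72.0, 269.0], [71.0, 272.0], [71.0, 273.0], [73.0, 254.0], [73.0, 252.0], [73.0, 252.0]] [ 75.9  -1.9 273.3]
 knob [ 64.1 -61.1 264.3] [ 74.6 -50.8 271.7]
 flange [[-23.0, 131.2, 83.2], [25.5, 179.5, 120.9]]
 flange top y [161.8 165.1 170.3]
side rim y [-106.  -102.    94.9   96. ] z 96.1
 front x [-68.7 -65.7 -63.3] catch region [-68.    1.1  91.5]
 upper y [-105.7  -99.    95.8   96.8]
   140 153 [ 62.2  71.2 106.7]
   148 81 [ 72.1  78.  110.8]
   156 24 [ 77.2  79.9 104.6]
   164 15 [ 77.4  86.8 105.3]
   172 19 [ 59.5  80.2 103.1]
   180 60 [ 56.8  59.3 108. ]
   188 67 [ 56.3  58.6 103.9]
   196 73 [ 54.6  57.3 106.2]
   204 85 [ 53.8  56.8 107.9]
   212 83 [ 53.9  56.  102.5]
   220 260 [53.3 65.5 91.6]
   228 60 [58.  74.1 84.1]
 clasp [[80.0, 285.0], [79.0, 285.0], [81.0, 284.0], [79.0, 278.0], [77.0, 285.0], [78.0, 276.0], [76.0, 285.0], [77.0, 276.0], [78.0, 282.0], [76.0, 276.0], [71.0, 272.0], [77.0, 273.0], [72.0, 271.0], [73.0, 275.0], [76.0, 263.0], [73.0, 271.0], [75.0, 261.0], [76.0, 265.0], [76.0, 256.0], [75.0, 263.0], [76.0, 253.0], [75.0, 260.0], [73.0, 252.0], [74.0, 258.0], [74.0, 256.0], [73.0, 256.0]] [ 75.9  -3.8 270.4]
 knob [ 63.1 -60.7 260.8] [ 74.2 -52.5 272.9]
 flange [[-23.5, 131.3, 80.4], [23.9, 178.6, 122.0]]
 flange top y [157.5 164.  177. ]
```

```bash
cat >> h.py <<'E'
yaw=0.024; R=np.array([[np.cos(yaw),-np.sin(yaw),0],[np.sin(yaw),np.cos(yaw),0],[0,0,1]])
O=np.array([505.6,-35.5,0])
W=lambda x,y,z: R@np.array([x,y,z],float)+O          # furnace -> world
F=lambda p: (np.array(p)-O)@R
def ori(z,y):                                        # furnace-frame axes -> world rotation
    z=np.array(z,float);z/=np.linalg.norm(z);y=np.array(y,float)
    return R@np.column_stack([np.cross(y,z),y,z])
def st(t=''):
    s=read_state(); print(t,round(s['time'],2),F(s['eef_pos']).round(1),'F',np.round(s['ft_force'],1),'gap',round(s['finger_gap'],1))
    return s
E
python3 - <<'E'
from h import *
a=np.radians(40)
for sg in(1,-1):
    A=ori([0,-np.sin(a),-np.cos(a)],[sg,0,0])
    print(sg,[inverse_kinematics(W(*p),A) is not None and inverse_kinematics(W(*p),A).round(2) if True else 0 for p in((0,230,380),(0,205,88),(0,120,88))])
D1=ori([0,0,-1],[0,1,0]);D2=ori([0,0,-1],[0,-1,0])
for p in((150,60,330),(130,60,190),(0,60,160),(-80,0,200)): print(p,[inverse_kinematics(W(*p),D) for D in(D1,D2)])
s=st(); print(np.round(s['tool_rot'],2),inverse_kinematics(np.array([281,-558,420.]),s['tool_rot']))
E
```

```text
1 [array([-0.36,  0.55, -0.66,  1.45,  0.7 ,  1.87, -1.03]), array([-0.53,  0.83, -0.33,  1.72,  0.73,  1.31, -1.25]), array([-0.45,  0.77, -0.27,  1.85,  0.78,  1.19, -1.21])]
-1 [array([-0.36,  0.55, -0.66,  1.45,  0.7 ,  1.87,  2.11]), array([-0.1 ,  1.08, -1.07,  1.69,  1.12,  1.77,  1.62]), array([ 0.13,  1.19, -1.28,  1.82,  1.26,  1.91,  1.6 ])]
(150, 60, 330) [array([ 0.33671275,  0.5898803 , -0.78513983,  1.35782565,  0.4138166 ,
        1.36034247,  1.14690962]), array([ 0.00193715,  0.50095373, -0.21385163,  1.37839417,  0.10680326,
        1.27349522, -1.76448762])]
(130, 60, 190) [array([ 0.36304826,  0.69187721, -0.79024711,  1.58466584,  0.53564533,
        1.09328913,  1.03065407]), array([-0.04418084,  0.58203226, -0.13924442,  1.60836468,  0.09342457,
        0.95771158, -1.76138236])]
(0, 60, 160) [array([ 0.41365336,  0.52977154, -0.77572497,  1.95316247,  0.48838318,
        0.85438255,  0.97035761]), array([-0.00404386,  0.43576666, -0.21021471,  1.97384631,  0.1303318 ,
        0.74467947, -1.83799092])]
(-80, 0, 200) [array([ 0.63842436,  0.34636826, -0.83655916,  2.09613102,  0.34570734,
        0.83859429,  1.19090993]), array([ 0.1586207 ,  0.26254713, -0.24812652,  2.11741575,  0.0915572 ,
        0.77141943, -1.69385592])]
 0.1 [-236.9 -516.8  230.8] F [ 0.4 -0.9  0.8] gap 85.4
[[ 0.89  0.45 -0.  ]
 [ 0.45 -0.89  0.  ]
 [-0.   -0.   -1.  ]] [ 1.02471079  0.39943086 -0.0232714   1.31485515  0.00910012  1.42839998
 -0.10199582]
```

```bash
python3 - <<'E'
from h import *
s=read_state(); clamp()
movel(np.array(s['eef_pos'])+[0,0,180],max_speed=250); st('up')
a=np.radians(40); A=ori([0,-np.sin(a),-np.cos(a)],[1,0,0])
movep(W(0,230,340),A); st('over')
movel(W(0,200,88),max_speed=200); st('pre')
g=movel(W(0,140,88),max_speed=50,guard=15); st(f'push {g}')
g=movel(W(0,118,88),max_speed=20,guard=12); st(f'push2 {g}')
shot('side','side1.png'); c=shot('top')
im=cv2.imread('pics/side1.png')[125:290,250:410]
cv2.imwrite('pics/c2.png',cv2.hconcat([cv2.resize(c['image'][160:290,220:400],(415,300),interpolation=2),cv2.resize(im,(291,300),interpolation=2)]))
E
```

```text
up 1.73 [-237.1 -516.5  409.3] F [-0.6 -0.7 -0.2] gap 0.0
over 4.54 [  0.4 229.1 340. ] F [ 0.3 -0.5 -0.6] gap -0.3
pre 5.96 [  0.3 200.4  88.9] F [-0.4  0.8  0.2] gap -0.1
push False 7.31 [-1.000e-01  1.401e+02  8.790e+01] F [ 0.9  0.4 -0.2] gap -0.1
push2 True 8.12 [  0.  123.5  87.7] F [0.9 3.9 2.8] gap -0.1
```

View pics/c2.png

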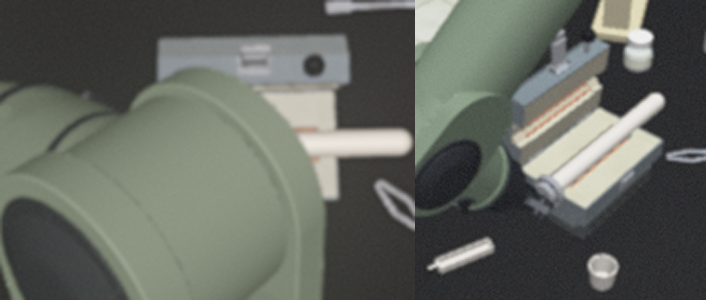

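```bash
python3 - <<'E'
from h import *
g=movel(W(0,118,88),max_speed=20,guard=25); st(f'push3 {g}')
movel(W(0,200,120),max_speed=200); movel(W(0,240,340),max_speed=250)
D=ori([0,0,-1],[0,-1,0])
movep(W(160,60,335),D); st('behind')
for n in('top','side'):
    c=shot(n); P=(pts(c)-O)@R; X,Y,Z=P[...,0],P[...,1],P[...,2]
    f=(Y>85)&(Y<200)&(abs(X)<28)&(Z>65)&(Z<125)
    print(n,f.sum(), np.percentile(P[f],[1,99],axis=0).round(1).tolist() if f.sum() else '')
    f=f&(Z>114); print(np.percentile(P[f][:,1],[2,50,98]).round(1) if f.sum() else '')
    e=(Y<-100)&(Y>-250)&(abs(X)<10)&(Z>95)&(Z<125); print('far end',np.percentile(P[e][:,1],[0,1,3]).round(1) if e.sum() else '')
    cv2.imwrite(f'pics/{n}2.png',c['image'])
im=cv2.imread('pics/side2.png')[125:290,250:410]; t=cv2.imread('pics/top2.png')[160:290,220:400]
cv2.imwrite('pics/c3.png',cv2.hconcat([cv2.resize(t,(415,300),interpolation=2),cv2.resize(im,(291,300),interpolation=2)]))
E
```

```text
push3 True 8.47 [1.000e-01 1.235e+02 8.750e+01] F [-0.5  4.9  2.5] gap 0.0
behind 11.07 [159.5  60.2 334.1] F [-0.4  0.9  0.3] gap -0.2
top 239 [[-26.9, 85.8, 89.7], [27.7, 119.1, 121.0]]
[ 99.5 104.9 115.8]
far end 
side 281 [[-27.1, 86.4, 66.0], [25.0, 117.6, 121.9]]
[ 96.2 103.1 115.6]
far end [-189.9 -188.3 -182.8]
```

View pics/c3.png

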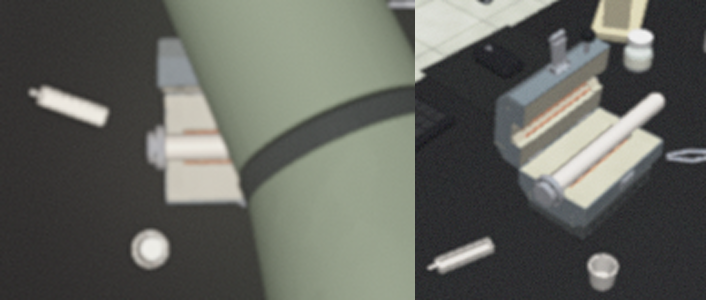

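The tube is home: the hub end measures y≈119 (120 expected) and the far end about -190 (-190 expected). Next I close the half by pushing its outer face along the arc.

```bash
cat >> h.py <<'E'
def E(th,r=88,off=11,y=62): 
    c,s=np.cos(th),np.sin(th); return W(65-r*c+52*s+off,y,95+r*s+52*c)
E
python3 - <<'E'
from h import *
p=F(E(1.46)); print(p.round(1))
movel(W(p[0]+28,62,p[2]),max_speed=250)
st('pre')
g=movel(E(1.40),max_speed=60,guard=60); st(f'1.4 {g}')
for th in np.arange(1.25,0.29,-0.15):
    g=movel(E(th),max_speed=60,guard=50); st(f'{th:.2f} {g}')
    if g: break
shot('side','side3.png')
im=cv2.imread('pics/side3.png')[100:290,230:430]
cv2.imwrite('pics/c4.png',cv2.resize(im,None,fx=2.5,fy=2.5,interpolation=2))
E
```

```text
[118.   62.  188.2]
pre 11.91 [146.6  62.7 189.5] F [ 0.3 -0.2 -0.5] gap -0.1
1.4 False 12.62 [113.8  62.1 192.7] F [ 9.  -0.2  9.1] gap 0.3
1.25 False 13.03 [ 98.1  62.  196.5] F [ 4.3 -0.2  4.4] gap -0.3
1.10 False 13.43 [ 82.5  61.9 197.7] F [2.1 0.8 3.7] gap 0.1
0.95 False 13.84 [ 67.   61.9 196.7] F [ 0.5 -0.7  2.1] gap 0.1
0.80 False 14.25 [ 51.7  62.  194.1] F [0.5 0.3 0.1] gap 0.2
0.65 False 14.66 [ 37.2  62.  189.5] F [ 0.  -0.9 -0.1] gap 0.5
0.50 False 15.07 [ 23.6  62.  182.8] F [ 0.4  0.  -0.1] gap 0.0
0.35 False 15.47 [ 11.1  62.  174. ] F [-0.3  0.9  0.5] gap -0.0
```

View pics/c4.png

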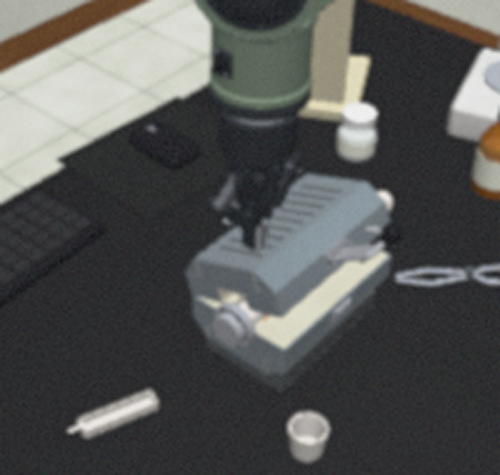

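The half is following the finger, about 0.35 rad open and clear of the flange. I'll finish slowly.

```bash
python3 - <<'E'
from h import *
for th in (0.25,0.15,0.08):
    g=movel(E(th),max_speed=30,guard=40); st(f'{th:.2f} {g}')
    if g: break
p=F(E(0))
g=movel(W(p[0],62,142),max_speed=12,guard=18); st(f'shut {g}')
g=movel(W(p[0],62,140),max_speed=8,guard=25); st(f'firm {g}')
movel(W(p[0],62,240),max_speed=200)
movep(W(-110,130,260),ori([0,0,-1],[0,-1,0])); st('front')
for n in('side','top'):
    c=shot(n,n+'4.png'); P=(pts(c)-O)@R; X,Y,Z=P[...,0],P[...,1],P[...,2]
    for x0 in(-30,0,30):
        m=(abs(X-x0)<10)&(abs(Y+40)<50)&(Z>120)&(Z<200); print(n,x0,np.median(P[m][:,2]).round(1) if m.any() else '')
    m=(X<-72)&(X>-140)&(abs(Y)<20)&(Z>60); print(' clasp',P[m][:,[0,2]].round(0)[::3].tolist(),P[m][:,1].mean().round(1))
im=cv2.imread('pics/side4.png')[100:290,230:430]
cv2.imwrite('pics/c5.png',cv2.resize(im,None,fx=2.5,fy=2.5,interpolation=2))
E
```

```text
0.25 False 16.02 [  3.4  62.  167. ] F [ 0.1 -1.1  0.2] gap 0.6
0.15 False 16.51 [ -3.4  62.  159.4] F [ 0.3 -0.7  0.2] gap -0.3
0.08 False 16.9 [ -7.8  62.  153.7] F [ 0.2 -0.2 -1.1] gap 0.3
shut True 17.58 [-10.3  62.  147. ] F [-2.7 -1.  11.4] gap 0.3
firm True 17.91 [-10.3  62.  147. ] F [-2.8 -0.  12.5] gap 0.2
front 19.07 [-110.3  130.   259.7] F [ 0.6 -0.5 -0.2] gap 0.1
side -30 148.4
side 0 147.8
side 30 148.2
 clasp [[-72.0, 123.0], [-76.0, 119.0], [-76.0, 121.0], [-81.0, 119.0], [-90.0, 124.0], [-77.0, 120.0], [-84.0, 120.0], [-93.0, 126.0], [-99.0, 126.0], [-79.0, 118.0], [-87.0, 122.0], [-94.0, 124.0], [-101.0, 125.0], [-107.0, 125.0], [-72.0, 120.0], [-78.0, 119.0], [-85.0, 122.0], [-92.0, 122.0], [-99.0, 124.0], [-105.0, 126.0], [-114.0, 131.0], [-77.0, 120.0], [-83.0, 121.0], [-90.0, 123.0], [-97.0, 125.0], [-103.0, 125.0], [-109.0, 125.0], [-117.0, 128.0], [-82.0, 120.0], [-89.0, 121.0], [-97.0, 125.0], [-103.0, 125.0], [-111.0, 128.0], [-118.0, 129.0], [-92.0, 122.0], [-99.0, 123.0], [-107.0, 128.0], [-115.0, 132.0], [-119.0, 128.0], [-104.0, 125.0], [-112.0, 129.0],
[... 542 characters left out ...]
0, 118.0], [-91.0, 119.0], [-91.0, 117.0], [-93.0, 123.0], [-94.0, 122.0], [-94.0, 119.0], [-96.0, 121.0], [-96.0, 122.0], [-96.0, 120.0], [-98.0, 120.0], [-99.0, 120.0], [-99.0, 123.0], [-99.0, 121.0], [-101.0, 124.0], [-101.0, 122.0], [-102.0, 123.0], [-104.0, 125.0], [-104.0, 125.0], [-104.0, 122.0], [-104.0, 122.0], [-106.0, 125.0], [-106.0, 123.0], [-107.0, 124.0], [-107.0, 124.0], [-109.0, 124.0], [-109.0, 123.0], [-109.0, 124.0], [-111.0, 127.0], [-112.0, 126.0], [-112.0, 123.0], [-112.0, 128.0], [-114.0, 132.0], [-114.0, 126.0], [-114.0, 125.0], [-115.0, 126.0], [-117.0, 128.0], [-117.0, 130.0], [-117.0, 129.0], [-119.0, 129.0], [-119.0, 124.0], [-119.0, 131.0], [-120.0, 127.0]] -0.6
```

View pics/c5.png

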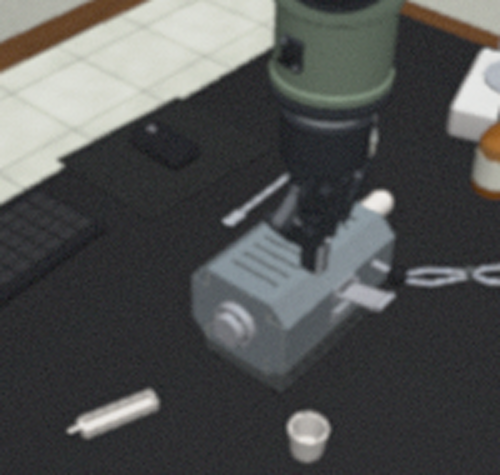

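The half is shut: contact stopped at z=147 and the top measures 147 ± 1.5. The clasp is at α≈1.8 with its tip at furnace (-119, 129). Next I swing it down with a tilted tool.

```bash
python3 - <<'E'
from h import *
b=np.radians(30); A=ori([np.sin(b),0,-np.cos(b)],[0,-1,0]); cor=11*np.array([np.cos(b),np.sin(b)])
def T(al,t=2):
    u=np.array([-np.sin(al),-np.cos(al)]); n=np.array([-np.cos(al),np.sin(al)])
    lim=np.radians(60)
    r,c=(43,-cor) if al>lim else (36-15*al/lim,cor)
    p=np.array([-73,115])+r*u+t*n-c
    return p
p=T(1.8); print([T(a).round(1).tolist() for a in(1.8,1.5,1.06,1.04,.5,0)])
movep(W(p[0]-5,4,p[1]+45),A); st('above')
movel(W(p[0],4,p[1]+6),max_speed=150)
for al in (1.5,1.3,1.1,.9,.7,.5,.3,.15):
    q=T(al); g=movel(W(q[0],4,q[1]),max_speed=70,guard=30); st(f'{al} {g}')
    if g: break
else:
    q=T(0); g=movel(W(q[0]+8,4,q[1]),max_speed=20,guard=20); st(f'final {g}')
c=shot('side','side5.png')
cv2.imwrite('pics/c6.png',cv2.resize(c['image'][140:290,270:430],None,fx=3,fy=3,interpolation=2))
E
```

```text
[[-104.9, 132.2], [-106.5, 119.5], [-102.0, 101.2], [-101.7, 100.5], [-98.1, 85.2], [-84.5, 73.5]]Traceback (most recent call last):
  File "<stdin>", line 10, in <module>
workcell.PlanningError: the arm cannot take that pose within its joint ranges
```

```bash
python3 - <<'E'
from h import *
for sx in (0,10,20,30,40,50):
  for sy in (-45,-30,-15,0,15,30,45):
    z=np.array([np.tan(np.radians(sx)),np.tan(np.radians(sy)),-1]); z/=np.linalg.norm(z)
    for ya in (0,30,-30,60,-60,90):
      for sg in(1,-1):
        y=np.array([np.sin(np.radians(ya)),np.cos(np.radians(ya)),0])*sg; y-=z*(y@z); y/=np.linalg.norm(y)
        A=ori(z,y)
        k=[inverse_kinematics(W(*p),A) for p in((-105,4,150),(-105,4,120),(-100,4,90),(-84,4,73))]
        if all(i is not None for i in k): print(sx,sy,ya*1,sg,max(np.abs(k[i+1]-k[i]).max() for i in range(3)).round(2),k[0].round(2))
E
```

```text
0 -45 0 1 0.07 [ 0.27  0.9  -1.22  2.16  1.09  1.75 -0.03]
0 -45 0 -1 0.08 [-1.04  0.66  0.6   2.22  0.49  0.8  -2.44]
0 -45 30 1 0.06 [ 0.17  0.78 -1.04  2.16  1.04  1.59 -0.64]
0 -45 30 -1 0.33 [-1.36  1.07  1.22  2.23 -0.34  0.68 -2.22]
0 -45 -30 1 0.1 [ 0.29  0.95 -1.28  2.16  1.1   1.81  0.64]
0 -45 -30 -1 0.06 [-0.07  0.64 -0.69  2.17  0.95  1.36 -2.3 ]
0 -45 60 1 0.06 [ 0.09  0.72 -0.91  2.17  1.01  1.49 -1.1 ]
0 -45 60 -1 4.35 [ 0.29  0.95 -1.28  2.16  1.1   1.81  1.91]
0 -45 -60 1 0.1 [ 0.29  0.95 -1.28  2.16  1.1   1.81  1.14]
0 -45 -60 -1 0.06 [ 0.02  0.67 -0.81  2.17  0.98  1.43 -1.84]
0 -45 90 1 0.06 [ 0.09  0.72 -0.91  2.17  1.01  1.5  -1.49]
0 -45 90 -1 0.1 [ 0.29  0.95 -1.28  2.16  1.1   1.81  1.52]
0 -30 0 1 0.08 [ 0.46  0.74 -1.26  2.19  1.05  1.44  0.18]
0 -30 0 -1 0.21 [-0.6   0.42  0.17  2.24  0.59  0.79 -2.46]
0 -30 30 1 0.07 [ 0.36  0.63 -1.08  2.2   0.99  1.3  -0.34]
0 -30 30 -1 0.28 [-1.18  0.69  1.02  2.26 -0.11  0.6  -2.28]
0 -30 -30 1 0.1 [ 0.47  0.76 -1.27  2.19  1.05  1.46  0.76]
0 -30 -30 -1 0.07 [ 0.11  0.49 -0.71  2.21  0.87  1.09 -2.18]
0 -30 60 1 0.
[... 11255 characters left out ...]
 -1.28  2.32  0.07  0.38  2.17]
30 45 0 -1 0.21 [ 1.24  0.68 -0.86  2.33 -0.86  0.49 -0.05]
30 45 30 1 0.72 [ 1.5   0.93 -1.28  2.32  0.07  0.38  1.44]
30 45 30 -1 0.18 [ 1.29  0.7  -0.92  2.33 -0.77  0.46 -0.85]
30 45 -30 1 0.11 [ 1.01  0.59 -0.55  2.34 -1.11  0.64 -2.45]
30 45 -30 -1 0.19 [ 1.31  0.72 -0.95  2.32 -0.72  0.45  0.31]
30 45 60 1 0.36 [ 1.54  1.02 -1.37  2.32  0.34  0.41  0.45]
30 45 60 -1 0.11 [ 1.19  0.65 -0.79  2.33 -0.93  0.53 -1.42]
30 45 -60 1 0.11 [ 1.07  0.6  -0.63  2.33 -1.06  0.6  -2.13]
30 45 -60 -1 0.72 [ 1.48  0.89 -1.23  2.32 -0.08  0.37  0.02]
30 45 90 1 1.91 [ 1.5   0.93 -1.28  2.32  0.07  0.38  0.24]
30 45 90 -1 0.11 [ 1.12  0.62 -0.69  2.33 -1.01  0.57 -1.82]
```

```bash
cat > cl.py <<'E'
from h import *
b=np.radians(10); A=ori([np.sin(b),0,-np.cos(b)],[0,-1,0]); cor=11*np.array([np.cos(b),np.sin(b)])
def T(al,t=2,lim=np.radians(80)):
    u=np.array([-np.sin(al),-np.cos(al)]); n=np.array([-np.cos(al),np.sin(al)])
    r,c=(43,-cor) if al>lim else (33-12*al/lim,cor)
    return np.array([-73,115])+r*u+t*n-c
seq=(1.5,1.25,1.0,.8,.6,.4,.2)
p=T(1.8); print([T(a).round(1).tolist() for a in(1.8,)+seq+(0,)])
for x,z in [(p[0],p[1]+45)]+[T(a) for a in seq+(0,)]+[T(0)+[8,0]]: assert inverse_kinematics(W(x,5,z),A) is not None,(x,z)
movep(W(p[0],5,p[1]+45),A); st('above')
movel(W(p[0],5,p[1]+6),max_speed=150)
for al in seq:
    q=T(al); g=movel(W(q[0],5,q[1]),max_speed=70,guard=30); st(f'{al} {g}')
    if g: break
else:
    q=T(0); g=movel(W(q[0]+8,5,q[1]),max_speed=20,guard=20); st(f'final {g}')
c=shot('side','side5.png')
cv2.imwrite('pics/c6.png',cv2.resize(c['image'][140:290,270:430],None,fx=3,fy=3,interpolation=2))
E
python3 cl.py
```

```text
[[-103.6, 128.6], [-105.2, 115.9], [-105.6, 108.0], [-105.5, 101.6], [-104.0, 96.3], [-101.2, 91.2], [-97.2, 86.6], [-92.0, 82.8], [-85.8, 80.1]]
above 19.83 [-103.3    4.9  173.4] F [0.1 0.  1.1] gap 0.2
1.5 False 20.66 [-104.8    5.1  116.5] F [-0.5  0.3  0.3] gap -0.0
1.25 False 20.93 [-105.3    5.   108.4] F [-0.2 -0.1  0.3] gap 0.1
1.0 False 21.18 [-105.7    5.   101.7] F [ 0.4  0.  -0.2] gap -0.1
0.8 False 21.43 [-104.2    5.1   96.4] F [-0.2 -0.3  0.3] gap 0.2
0.6 False 21.68 [-101.3    5.1   91.2] F [ 0.   0.5 -0.1] gap 0.0
0.4 False 21.93 [-97.3   5.1  86.6] F [-0.   0.6  0.6] gap -0.2
0.2 False 22.18 [-91.8   5.1  82.7] F [-0.2 -0.7 -1. ] gap 0.1
final True 22.8 [-81.4   4.6  79.7] F [-1.7 -1.   1.7] gap 0.2
```

View pics/c6.png

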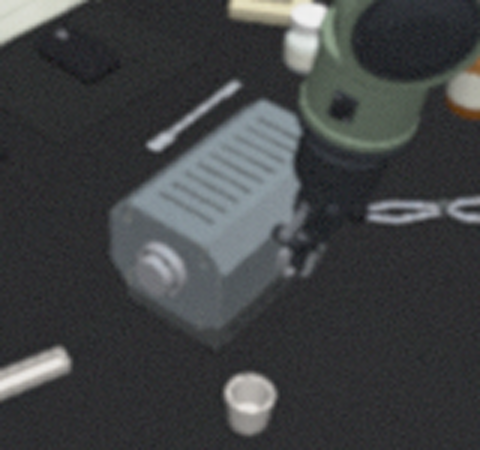

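```bash
python3 - <<'E'
from h import *
g=movel(W(-76,5,79.5),max_speed=10,guard=30); st(f'firm {g}')
movel(W(-105,5,80),max_speed=80); movel(W(-110,5,230),max_speed=200); 
movep(W(-140,-260,300),ori([0,0,-1],[0,-1,0])); st('away')
for n in('side','top'):
    c=shot(n,n+'6.png'); P=(pts(c)-O)@R; X,Y,Z=P[...,0],P[...,1],P[...,2]
    m=(X<-67)&(X>-140)&(abs(Y)<25)&(Z>55)&(Z<150); print(n,P[m][:,[0,2]].round(0)[::3].tolist())
    for x0 in(-30,30):
        m=(abs(X-x0)<10)&(abs(Y)<80)&(Z>120)&(Z<200); print(x0,np.median(P[m][:,2]).round(1) if m.any() else '')
    f=(Y>85)&(Y<200)&(abs(X)<28)&(Z>65)&(Z<122)&(Y>102); print('hub',np.percentile(P[f][:,1],[1,99]).round(1) if f.any() else '')
im=cv2.imread('pics/side6.png')[140:290,270:430]
cv2.imwrite('pics/c7.png',cv2.resize(im,None,fx=3.5,fy=3.5,interpolation=2))
E
```

```text
firm True 23.36 [-81.4   4.1  78.1] F [-4.2  0.1  2.6] gap -0.0
away 25.96 [-139.5 -258.6  299.5] F [-0.3 -0.  -0.1] gap 0.3
side [[-69.0, 121.0], [-70.0, 118.0], [-72.0, 117.0], [-72.0, 117.0], [-69.0, 116.0], [-71.0, 108.0], [-72.0, 118.0], [-72.0, 106.0], [-72.0, 120.0], [-71.0, 107.0], [-68.0, 116.0], [-72.0, 112.0], [-73.0, 102.0], [-72.0, 116.0], [-70.0, 101.0], [-70.0, 112.0], [-72.0, 103.0], [-71.0, 91.0], [-71.0, 97.0], [-72.0, 87.0], [-73.0, 97.0], [-72.0, 83.0], [-72.0, 91.0], [-72.0, 79.0], [-72.0, 87.0], [-72.0, 75.0], [-71.0, 85.0], [-70.0, 71.0], [-70.0, 85.0], [-72.0, 77.0], [-74.0, 70.0], [-74.0, 81.0], [-75.0, 71.0], [-73.0, 76.0], [-70.0, 74.0], [-74.0, 68.0], [-75.0, 70.0]]
-30 148.0
30 148.1
hub [102.6 117.4]
top [[-67.0, 119.0], [-70.0, 119.0], [-70.0, 113.0], [-70.0, 117.0], [-70.0, 116.0], [-71.0, 122.0], [-72.0, 119.0], [-73.0, 118.0], [-73.0, 114.0], [-73.0, 115.0], [-73.0, 121.0], [-74.0, 70.0], [-74.0, 68.0], [-74.0, 71.0]]
-30 145.8
30 145.7
hub [102.3 119.3]
```

View pics/c7.png

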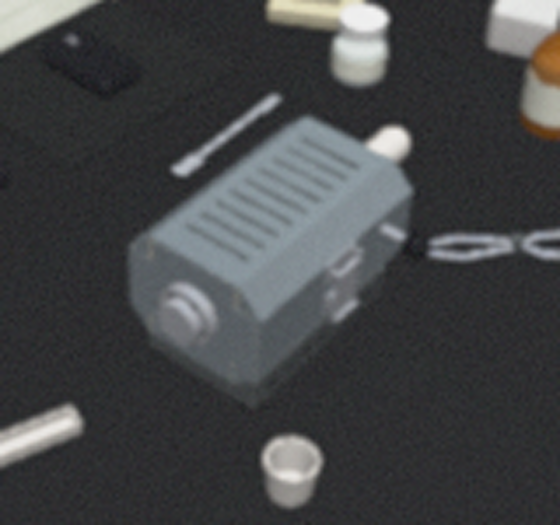

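The picture shows the furnace shut, the flange against the end, and the clasp lying flat down the front. Its surface measures x≈-72 from z 118 down to 70, and the other things have not moved. Handing in.

```bash
python3 -c "
from workcell import *
print(finish_job())"
```

```text
the job is handed in; nothing more can be done
None
```

The tube is home with its flange against the furnace end, the upper half is shut with the rims meeting, the clasp lies flat over its catch, and the job was handed in at about 26 s.

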